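Clamp the gilt frame

ROBOT

A 7-joint arm with a two-finger parallel gripper is mounted at the origin on the work surface. World frame = base frame: x ahead of the robot, y to its left, z up, the work surface at z = 0. Lengths are in m, angles in rad, forces in N, time in s.
With the tool pointing down it reaches from about 0.4 to 0.85 m from the base axis. Payload 10.4 kg.
Tool frame: the origin (TCP) lies between the finger pads; the fingertips stand 11 mm ahead of it and the grasp point (between the pads) lies 8 mm behind it; z points along the fingers, y is the direction in which the jaws open and shut (so a half turn about z gives the same grasp; the last joint's range is limited). The gripper opens to 87 mm and grips with 3 to 60 N. Pads are 19 mm wide; open, the fingers measure 117 mm over their backs; the gripper's body (75 mm by 190 mm) begins 51 mm behind the grasp point.
Start: joints at [-1.355, 0.332, -0.065, 1.46, 0.022, 1.35, -0.088], TCP at [0.148, 0.607, 0.234] pointing down, gripper open.
Joint ranges: [-2.6, 2.6], [-0.5, 2.12], [-1.47, 1.34], [0.16, 2.42], [-1.27, 4.41], [0.06, 2.06], [-2.6, 2.6]. Speed limits (rad/s): [2.22, 2.22, 2.79, 2.79, 3.14, 3.14, 3.14].

INTERFACE

Orientations are given as a unit quaternion [x, y, z, w].
In Python, from bench import r, eyes gives the robot as it stands.
- The arm moves only by the shell command python3 -m inch 'ROWS' [FORCE]. ROWS is a JSON object of lists of equal length, an entry for each row: "translation": the shift along the world's x, y, z scaled (see below), a list of three; "rot": the turn, a rotation vector about the world's x, y, z scaled (see below), a list of three; "jaw": the finger opening in mm, from 0 to 87. In form: {"translation": [[tx, ty, tz], ...], "rot": [[ax, ay, az], ...], "jaw": [jaw, ...]}. A call has 1 to 20 rows; each row is the pose to reach, as a shift and turn from the pose measured when the call began; what a row does not reach only later rows make up. The controller multiplies each number of a shift by 100 mm and each number of a turn by 60 degrees. A row lasts 1/10 s, in which the tool goes at most 50 mm and 8.59 degrees, less where a joint would pass 70% of its speed; a pose out of reach is approached as far as the arm can. A call with a number of a shift or a turn outside -1 to 1 is refused whole. A call with a gripper value outside its range is refused whole. The fingers move at their own pace and stop on an object; FORCE is the grip in N (left out, the last holds). Time passes only in rows, so rows that repeat a pose let the fingers close. It gives the time, the measured TCP pose, the force and the opening at its end, in the units of the state.
- r.read_state(): the state, without advancing time (a new reading comes with each control period).
- eyes.camera(name): name is "scene" or "side" or "wrist"; returns the picture (420x560x3 uint8, blue, green, red); there is no depth.
- eyes.calibration(name): a dict with "fx", "fy", "cx", "cy" (pixels), "R" (3x3) and "t" (3): a world point X has camera coordinates R X + t; the wrist camera has in their place "hand_eye" (4x4, takes a point from camera to tool coordinates, whose origin is the TCP and whose axes are the flange's). Camera axes: x right, y down, z forward; pixel columns grow to the right and rows downward; lengths in m; the calibration is good to about 2 mm. A picture is of the moment at which its call begins: read the wrist's pose just before it. calibration takes no time and is no camera call.
- r.close_job(): hands the job in, once; it reports no verdict.
The state is a dict: "time": time; "joint_positions": joint angles; "joint_vel": joint speeds; "joint_torque": joint torques, N m; "ee_pos": TCP position; "eef_rot": TCP orientation; "ft_force": force on the tool from outside, world axes, zero at the start; "torque": the same for the moment, N m; "width": finger opening in m.
Only numpy, scipy, OpenCV 4.12 (cv2) and the standard library are available. Lean on these libraries where they do the work, as an engineer would, in place of code of your own. Each camera call takes 0.05 s, during which the arm holds its last target. There are 200 camera calls.

TASK

Two small picture frames wait in the two bays of the frame clamp, one gilt and one black. By its red knob, slide the jaw of the gilt frame's bay towards the fence until the gilt frame lies flat and square, fully home against the fence, with the jaw closed up against it; then let go. Leave the other bay's jaw where it is.

Things in the scene. Friction and masses are not known exactly. Their poses are not given: they have to be found in the camera images.
- clamp_board: Plywood frame clamp 340 (x) x 320 (y) x 18 mm, fixed to the table, yaw varies. Origin: centre of underside, z up. Two bays run along its x, centred at y = +80 (left) and -80 mm (right), rails between 28 mm high. A fence, top at 48 mm, closes their +x end, inner face at x = +140 mm. Each bay: a sliding grey jaw at the -x end, a loose frame (gilt or black, same size) 20 to 45 mm short of the fence.
- gilt_frame_centre (a point): Centre, half-way up, of the golden yellow picture frame around a light blue and green landscape: 120 mm along its x (along the bay), 110 mm across, 18 mm thick, about 0.3 kg, flat on the board in either bay. Home against the fence it is at board x = +80 mm.
- left_knob (a point): Centre of the left jaw's upright round red knob, 30 mm diameter, 50 mm tall, top 98 mm over the table; axes as the board's. The jaw under it is 36 mm along the bay, 110 mm across, top 48 mm; its pushing face is 18 mm to +x of the knob's axis. It slides along board x only (knob at x = -108 to +22 mm, +2 mm when closed on a frame that is home), drags with 3 N, stays where left.
- right_knob (a point): The same for the right bay's jaw: an identical red knob and jaw.
Mind the look-alikes: they are no part of the job. Leave any purple or turquoise look-alike of the part that bears gilt_frame_centre alone.

How it is judged:
At the end, for the whole second after the job is handed in: The gilt frame lies flat on the board in its bay, within 12 mm of fully home against the fence and square to it within 10 degrees, and that bay's jaw is closed up to it with at most 12 mm of gap, all staying so after release (x of gilt_frame_centre in the frame of clamp_board above 0.068 m and z of gilt_frame_centre in the frame of clamp_board below 0.037 m and angle between gilt_frame_centre's own z axis and vertical below 0.12 rad and angle between the x axis of gilt_frame_centre and the x axis of clamp_board, either way round below 0.175 rad and ((y of gilt_frame_centre in the frame of clamp_board above 0 m and horizontal distance between gilt_frame_centre and left_knob below 0.09 m) or (y of gilt_frame_centre in the frame of clamp_board below 0 m and horizontal distance between gilt_frame_centre and right_knob below 0.09 m))); the robot touches nothing.
It fails at once if the other bay's jaw (right, when the gilt frame is in the left bay) is moved more than 15 mm (y of gilt_frame_centre in the frame of clamp_board above 0 m and distance of right_knob from where it was at the start of the episode above 0.015 m).
It fails at once if the other bay's jaw (left, when the gilt frame is in the right bay) is moved more than 15 mm (y of gilt_frame_centre in the frame of clamp_board below 0 m and distance of left_knob from where it was at the start of the episode above 0.015 m).
It also fails if it takes over 27 s, if anything falls off the work surface, if the arm or the gripper's body presses on something with over 40 N, if the wrist force passes 120 N, or if a joint passes its speed limit or range.

## Working session

There is one attempt and no reset: what is moved stays moved. The work goes in short steps, Python scripts to look and compute and a shell command to move; the robot and the scene stay as the last step left them, time stands still between calls to the robot, and variables do not carry over. Pictures are saved under pics/ and viewed, about 8 in all and at most 12, crops included, and the job is handed in when it is done.

```bash
mkdir -p pics; python3 - <<'E'
from bench import r,eyes
import cv2,numpy as np
s=r.read_state();print(s['time'],s['ee_pos'],s['eef_rot'],s['width'])
a=eyes.camera('scene');b=eyes.camera('side')
cv2.imwrite('pics/scene.png',a);cv2.imwrite('pics/side.png',b)
for n in('scene','side'):
  c=eyes.calibration(n);R=np.array(c['R']);print(n,-R.T@c['t'],R[2])
E
```

```text
0.0 [0.14774538 0.60689201 0.23275139] [ 1.19088211e-01  9.92883419e-01 -7.15550836e-04 -5.27659424e-05] 0.08708807981775668
scene [0.87052295 0.11387253 0.71069698] [-0.4753964  -0.05497355 -0.87805249]
side [ 0.19079774 -0.40936337  0.57831015] [ 0.46421837  0.6053146  -0.64660307]
```

View pics/scene.png

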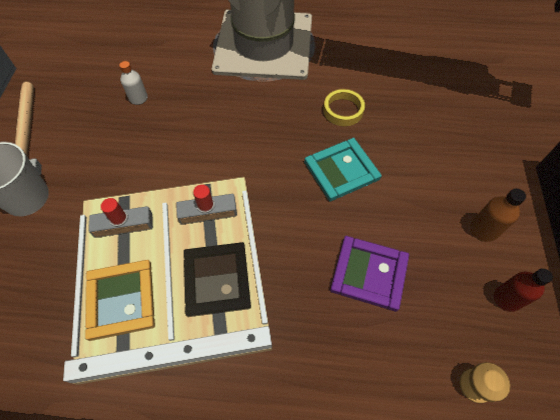

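View pics/side.png

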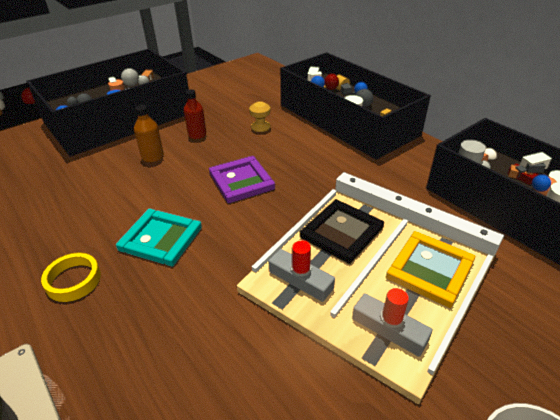

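Scene shows a gilt frame (119,300), with light blue and green picture, in the image-left bay, with its red knob at (113,212). The black frame is at (217,279), with its knob at (203,198). The look-alikes are turquoise (343,168) and purple (370,272), both off the board. In the side view the gilt is at (432,268) and its knob at (396,306). The gilt frame at (119,300) fits the description; next I measure and confirm with a crop.

```bash
cat > h.py <<'E'
from bench import r,eyes
import cv2,numpy as np
def cal(n):
    c=eyes.calibration(n);K=np.array([[c['fx'],0,c['cx']],[0,c['fy'],c['cy']],[0,0,1]]);return K,np.array(c['R']),np.array(c['t'])
def tri(p,q):
    P=[K@np.c_[R,t] for K,R,t in map(cal,('scene','side'))]
    X=cv2.triangulatePoints(P[0],P[1],np.array(p,float).reshape(2,1),np.array(q,float).reshape(2,1))[:,0];return X[:3]/X[3]
def plane(n,p,z):
    K,R,t=cal(n);o=-R.T@t;d=R.T@np.linalg.inv(K)@[p[0],p[1],1];return o+d*(z-o[2])/d[2]
def blobs(im,kind,amin=80):
    h=cv2.cvtColor(im,cv2.COLOR_BGR2HSV);H,S,V=[h[...,i].astype(int) for i in range(3)]
    m={'red':((H<5)|(H>174))&(S>190)&(V>110),'gilt':(H>12)&(H<24)&(S>185)&(V>130),'white':(S<45)&(V>150)}[kind].astype(np.uint8)
    n,l,s,c=cv2.connectedComponentsWithStats(m)
    return [(c[i].round(1).tolist(),s[i].tolist(),l==i) for i in range(1,n) if s[i,4]>amin]
E
python3 - <<'E'
from h import *
a=cv2.imread('pics/scene.png');b=cv2.imread('pics/side.png')
for n,im in(('scene',a),('side',b)):
  for k in('red','gilt','white'):
    for c,s,m in blobs(im,k):
      pts=np.argwhere(m)[:,::-1].astype(np.float32);print(n,k,c,s,cv2.minAreaRect(pts)[0:3] if k!='white' else cv2.fitLine(pts,2,0,.01,.01).ravel().round(3))
x=cv2.resize(a[170:390,50:290],None,fx=2.6,fy=2.6,interpolation=cv2.INTER_CUBIC);cv2.imwrite('pics/c1.png',x)
E
```

```text
scene red [200.8, 191.0] [194, 185, 16, 14, 138] ((200.9499969482422, 190.85000610351562), (11.70042610168457, 15.17893123626709), 71.56504821777344)
scene red [109.0, 205.0] [102, 199, 16, 13, 159] ((109.5, 205.0), (12.0, 15.0), 90.0)
scene white [130.0, 78.2] [121, 71, 18, 14, 182] [  0.966  -0.258 130.005  78.159]
scene white [14.6, 162.8] [0, 142, 25, 46, 154] [ 1.01000e-01 -9.95000e-01  1.45520e+01  1.62831e+02]
scene white [254.6, 258.2] [242, 191, 26, 132, 674] [1.55000e-01 9.88000e-01 2.54592e+02 2.58151e+02]
scene white [167.4, 272.3] [162, 203, 12, 137, 668] [4.50000e-02 9.99000e-01 1.67410e+02 2.72298e+02]
scene white [77.5, 286.9] [71, 215, 14, 141, 728] [ 6.30000e-02 -9.98000e-01  7.74730e+01  2.86882e+02]
scene white [119.2, 308.5] [98, 292, 44, 34, 1091] [ 9.59000e-01 -2.83000e-01  1.19221e+02  3.08488e+02]
scene white [166.2, 353.0] [63, 326, 209, 55, 3841] [ 9.85000e-01 -1.73000e-01  1.66174e+02  3.53033e+02]
side red [301.1, 256.2] [293, 240, 17, 33, 472] ((301.0, 256.0), (32.0, 16.0), 90.0)
side red [397.7, 297.1] [387, 289, 21, 17, 131] ((397.60003662109375, 296.6
[... 1346 characters left out ...]
 white [367.7, 267.8] [331, 219, 77, 96, 634] [  0.616  -0.787 367.667 267.845]
side white [434.3, 260.3] [409, 244, 51, 34, 854] [9.28000e-01 3.73000e-01 4.34344e+02 2.60290e+02]
side white [282.1, 259.4] [270, 249, 22, 22, 284] [  0.787   0.617 282.106 259.366]
side white [459.3, 314.4] [429, 254, 64, 118, 794] [  0.461  -0.887 459.278 314.426]
side white [319.4, 277.8] [307, 265, 27, 25, 348] [  0.822   0.569 319.356 277.764]
side white [370.1, 306.8] [355, 294, 29, 29, 456] [  0.831   0.556 370.096 306.807]
side white [415.4, 330.0] [401, 315, 30, 30, 471] [  0.777   0.629 415.363 329.951]
side white [521.0, 409.8] [488, 404, 72, 16, 224] [1.00000e+00 4.00000e-03 5.20955e+02 4.09772e+02]
```

View pics/c1.png

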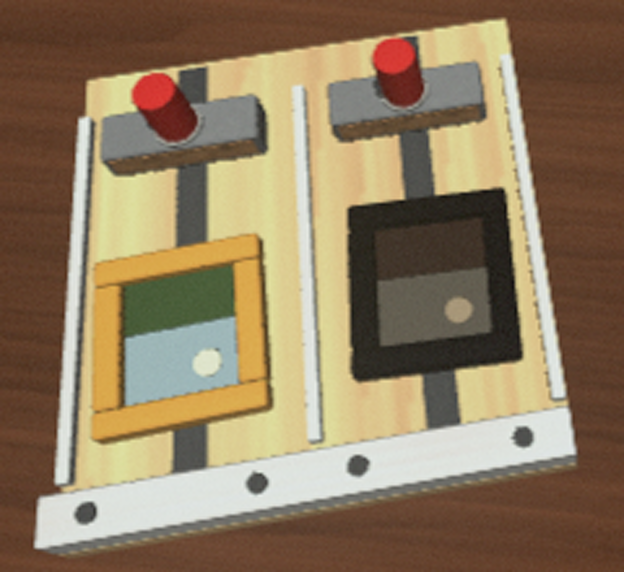

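The crop confirms it: a golden frame with a light blue and green picture at crop (182,338), and its jaw's red knob top at crop (155,92). The frame sits slightly crooked. Next I triangulate.

```bash
python3 - <<'E'
from h import *
a=cv2.imread('pics/scene.png');b=cv2.imread('pics/side.png')
kr=tri((109.3,205),(397.6,296.5));kl=tri((201,191),(301,246.5));print('knob tops',kr,kl)
for n,im,sel in(('scene',a,[(254.6,258.2),(167.4,272.3),(77.5,286.9)]),('side',b,[(291.9,230.7),(367.7,267.8),(459.3,314.4)])):
  for c,s,m in blobs(im,'white'):
    if any(np.hypot(c[0]-q[0],c[1]-q[1])<1 for q in sel):
      pts=np.argwhere(m)[:,::-1].astype(np.float32)
      W=np.array([plane(n,p,.028)[:2] for p in pts]);vx,vy,x0,y0=cv2.fitLine(W.astype(np.float32),2,0,.001,.001).ravel()
      print(n,'rail yaw deg',np.degrees(np.arctan2(vy,vx))%180,x0,y0)
# fence top near-edge ends (scene)
for p in((50+38/2.6,170+497/2.6),(50+570/2.6,170+408/2.6)):print('fence inner top',plane('scene',p,.048))
g=[plane('scene',(50+x/2.6,170+y/2.6),.036) for x,y in((93,264),(259,235),(270,382),(95,432))]
print('gilt corners',np.round(g,3),np.mean(g,0))
E
```

```text
knob tops [ 0.544385   -0.21104966  0.09514317] [ 0.5036747  -0.05595326  0.09660895]
scene rail yaw deg 14.683951 0.5910208 0.043958418
scene rail yaw deg 14.600997 0.6303666 -0.106089845
scene rail yaw deg 14.677983 0.66980153 -0.2564656
side rail yaw deg 14.720056 0.56535816 0.037153043Traceback (most recent call last):
  File "<stdin>", line 8, in <module>
  File "h.py", line 9, in plane
    K,R,t=cal(n);o=-R.T@t;d=R.T@np.linalg.inv(K)@[p[0],p[1],1];return o+d*(z-o[2])/d[2]
          ~~~^^^
  File "h.py", line 4, in cal
    c=eyes.calibration(n);K=np.array([[c['fx'],0,c['cx']],[0,c['fy'],c['cy']],[0,0,1]]);return K,np.array(c['R']),np.array(c['t'])
ValueError: time passes only in moves, steps and waits
```

```bash
sed -i 's/^def cal/from functools import lru_cache\n@lru_cache\ndef cal/' h.py; python3 - <<'E'
from h import *
for p in((50+38/2.6,170+497/2.6),(50+570/2.6,170+408/2.6)):print('fence inner top',plane('scene',p,.048))
g=np.array([plane('scene',(50+x/2.6,170+y/2.6),.036) for x,y in((93,264),(259,235),(270,382),(95,432))])
print('gilt corners',np.round(g,3),g.mean(0))
y=np.radians(14.68);u=np.array([np.cos(y),np.sin(y)]);v=np.array([-u[1],u[0]])
f=np.array([plane('scene',(50+38/2.6,170+497/2.6),.048)[:2],plane('scene',(50+570/2.6,170+408/2.6),.048)[:2]])
mid=np.array([.63037,-.10609])
O=u*((f@u).mean()-.140)+v*(mid@v)
print('origin',O,'fence x',f@u)
for n,k in(('R',[.5444,-.2110]),('L',[.5037,-.0560])):print(n,'board',(k-O)@u,(k-O)@v)
print('gilt board',(g[:,:2]-O)@np.c_[u,v],(g.mean(0)[:2]-O)@np.c_[u,v])
k=np.array([.5444,-.2110]);print('target knob',O+.002*u-.08*v,'delta',(.002-(k-O)@u),u)
s=r.read_state();print(s['ee_pos'],s['joint_positions'],s['time'])
E
```

```text
fence inner top [ 0.79710987 -0.2267297   0.048     ]
fence inner top [0.71784273 0.08332958 0.048     ]
gilt corners [[ 0.647 -0.246  0.036]
 [ 0.617 -0.139  0.036]
 [ 0.715 -0.108  0.036]
 [ 0.755 -0.21   0.036]] [ 0.6837601  -0.17572415  0.036     ]
origin [ 0.62231404 -0.10820044] fence x [0.71363133 0.71552707]
R board -0.10142212767794276 -0.07969880425907848
L board -0.1015133831578666 0.0805556236748709
gilt board [[-0.01062918 -0.13916565]
 [-0.01249658 -0.02834452]
 [ 0.08977281 -0.02374556]
 [ 0.10266636 -0.13230895]] [ 0.04232835 -0.08089117]
target knob [ 0.64452237 -0.1850821 ] delta 0.10342212767794276 [0.96735627 0.25342029]
[0.14773189 0.60696321 0.23286655] [-1.35462     0.33276185 -0.06470269  1.46084929  0.02155561  1.34986082
 -0.08853004] 0.1
```

Two views agree: board yaw is 14.7°, the gilt bay's knob is at (0.544, -0.211) with its top at 0.095, and it needs about 103 mm of travel along the board's x. The arm heads there in a wide arc, turning the jaws onto board x.

```bash
python3 -m inch '{"translation":[[0.5,-0.3,0],[1,-0.6,0],[1,-0.6,0]],"rot":[[0,0,-0.1],[0,0,-0.2],[0,0,-0.2]],"jaw":[87,87,87]}' 20
python3 -m inch '{"translation":[[0.5,-0.5,0],[1,-1,0],[1,-1,0],[1,-1,0]],"rot":[[0,0,-0.1],[0,0,-0.2],[0,0,-0.2],[0,0,-0.2]],"jaw":[87,87,87,87]}'
```

```text
time: 0.4
ee_pos: [0.2534, 0.5435, 0.2326]
eef_rot: [0.227, 0.974, -0.001, 0.001]
ft_force: [0.8, -0.0, -0.3]
width: 0.0873
time: 0.8
ee_pos: [0.3594, 0.4378, 0.2328]
eef_rot: [0.332, 0.943, -0.002, 0.002]
ft_force: [0.7, 0.2, 0.4]
width: 0.087
```

```bash
python3 -m inch '{"translation":[[0.4,-0.5,0],[0.8,-1,0],[0.8,-1,0],[0.8,-1,0]],"rot":[[0,0,-0.1],[0,0,-0.2],[0,0,-0.2],[0,0,-0.2]],"jaw":[87,87,87,87]}'
python3 -m inch '{"translation":[[0.3,-0.5,0],[0.6,-1,0],[0.6,-1,0],[0.6,-1,0]],"rot":[[0,0,-0.1],[0,0,-0.2],[0,0,-0.2],[0,0,-0.2]],"jaw":[87,87,87,87]}'
python3 -m inch '{"translation":[[0.2,-0.5,0],[0.3,-1,0],[0.3,-1,0],[0.3,-1,0]],"rot":[[0,0,-0.1],[0,0,-0.2],[0,0,-0.2],[0,0,-0.2]],"jaw":[87,87,87,87]}'
python3 -m inch '{"translation":[[0,-0.5,0],[0,-1,0],[0,-1,0],[0,-1,0]],"rot":[[0,0,0],[0,0,0],[0,0,0],[0,0,0]],"jaw":[87,87,87,87]}'
```

```text
time: 1.2
ee_pos: [0.443, 0.3327, 0.2328]
eef_rot: [0.433, 0.902, -0.003, 0.003]
ft_force: [0.1, 0.2, -0.6]
width: 0.0871
time: 1.6
ee_pos: [0.5046, 0.2295, 0.2328]
eef_rot: [0.527, 0.85, -0.003, 0.003]
ft_force: [-0.2, 0.6, 0.5]
width: 0.087
time: 2.0
ee_pos: [0.5345, 0.1291, 0.2327]
eef_rot: [0.613, 0.79, -0.004, 0.003]
ft_force: [-0.0, 0.7, 0.0]
width: 0.0872
time: 2.4
ee_pos: [0.5344, 0.0309, 0.2327]
eef_rot: [0.612, 0.791, -0.003, 0.003]
ft_force: [0.0, 1.0, -0.5]
width: 0.0873
```

```bash
python3 -m inch '{"translation":[[0,-0.5,0],[0,-1,0],[0,-1,0],[0,-1,0]],"rot":[[0,0,0],[0,0,0],[0,0,0],[0,0,0]],"jaw":[87,87,87,87]}'
python3 -m inch '{"translation":[[0,-0.5,0],[0.05,-1,0],[0.1,-1,0],[0.1,-1,0]],"rot":[[0,0,0],[0,0,0],[0,0,0],[0,0,0]],"jaw":[87,87,87,87]}'
python3 -m inch '{"translation":[[0,-0.44,0],[0,-0.44,0],[0,-0.44,0],[0,-0.44,0]],"rot":[[0,0,0],[0,0,0],[0,0,0],[0,0,0]],"jaw":[87,87,87,87]}'
python3 - <<'E'
from h import *
s=r.read_state();im=eyes.camera('wrist');cv2.imwrite('pics/w1.png',im)
c=eyes.calibration('wrist');T=np.array(c['hand_eye'])
from scipy.spatial.transform import Rotation as Ro
Rw=Ro.from_quat(s['eef_rot']).as_matrix();o=Rw@T[:3,3]+s['ee_pos']
print(s['ee_pos'])
for q,st,m in blobs(im,'red',150):
  d=Rw@T[:3,:3]@[(q[0]-c['cx'])/c['fx'],(q[1]-c['cy'])/c['fy'],1]
  print(q,st,(o+d*(.097-o[2])/d[2]).round(4))
E
```

```text
time: 2.8
ee_pos: [0.5348, -0.0671, 0.2325]
eef_rot: [0.611, 0.791, -0.003, 0.002]
ft_force: [-0.3, 1.1, 0.2]
width: 0.087
time: 3.2
ee_pos: [0.5459, -0.1648, 0.232]
eef_rot: [0.61, 0.792, -0.003, 0.002]
ft_force: [0.6, 1.7, -0.7]
width: 0.087
time: 3.6
ee_pos: [0.5467, -0.2058, 0.2317]
eef_rot: [0.609, 0.793, -0.003, 0.001]
ft_force: [-0.1, -0.5, -0.6]
width: 0.087
[ 0.54669915 -0.20580287  0.23167089]
[276.5, 10.6] [258, 0, 38, 25, 797] [ 0.5044 -0.06    0.097 ]
[276.3, 205.2] [261, 190, 31, 31, 791] [ 0.5435 -0.2086  0.097 ]
```

View pics/w1.png

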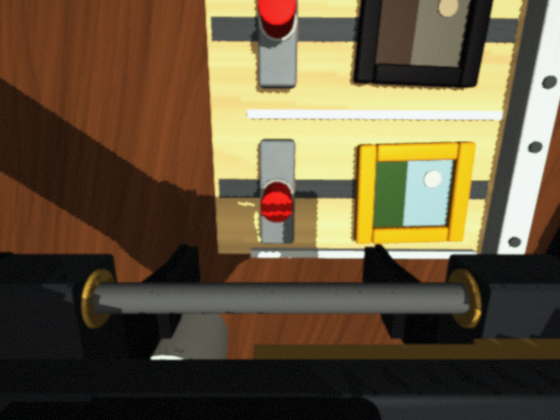

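Wrist view: the gilt bay's knob top at (276,205) casts to (0.5435, -0.2086), within 3 mm of the two-view result. The jaws straddle it along the bay, so I descend.

```bash
python3 -m inch '{"translation":[[-0.03,-0.04,-0.2],[-0.03,-0.04,-0.6],[-0.03,-0.04,-1],[-0.03,-0.04,-1],[-0.03,-0.04,-1]],"rot":[[0,0,0],[0,0,0],[0,0,0],[0,0,0],[0,0,0]],"jaw":[87,87,87,87,87]}'
python3 -m inch '{"translation":[[0,0,-0.3],[0,0,-0.56],[0,0,-0.56],[0,0,-0.56]],"rot":[[0,0,0],[0,0,0],[0,0,0],[0,0,0]],"jaw":[87,87,87,87]}'
python3 -m inch '{"translation":[[0,0,0],[0,0,0],[0,0,0],[0,0,0],[0,0,0],[0,0,0],[0,0,0],[0,0,0]],"rot":[[0,0,0],[0,0,0],[0,0,0],[0,0,0],[0,0,0],[0,0,0],[0,0,0],[0,0,0]],"jaw":[26,26,26,26,26,26,26,26]}' 20
```

```text
time: 4.15
ee_pos: [0.544, -0.2092, 0.1325]
eef_rot: [0.608, 0.794, -0.003, 0.001]
ft_force: [0.2, 0.3, 0.7]
width: 0.0871
time: 4.55
ee_pos: [0.5451, -0.2093, 0.0788]
eef_rot: [0.608, 0.794, -0.002, 0.002]
ft_force: [0.6, -0.0, 0.8]
width: 0.0866
time: 5.35
ee_pos: [0.5448, -0.2094, 0.0787]
eef_rot: [0.608, 0.794, -0.003, 0.002]
ft_force: [-3.6, -0.5, 1.3]
width: 0.0313
```

The grip holds at 31 mm, so I slide along board x at about 10 mm per row.

```bash
python3 -m inch '{"translation":[[0.1,0.026,0],[0.2,0.052,0],[0.3,0.079,0],[0.4,0.105,0],[0.5,0.131,0],[0.6,0.157,0],[0.7,0.183,0],[0.8,0.21,0],[0.87,0.228,0],[0.87,0.228,0]],"rot":[[0,0,0],[0,0,0],[0,0,0],[0,0,0],[0,0,0],[0,0,0],[0,0,0],[0,0,0],[0,0,0],[0,0,0]],"jaw":[26,26,26,26,26,26,26,26,26,26]}'
python3 -m inch '{"translation":[[0.04,0.01,0],[0.06,0.016,0],[0.08,0.021,0],[0.08,0.021,0]],"rot":[[0,0,0],[0,0,0],[0,0,0],[0,0,0]],"jaw":[26,26,26,26]}'
```

```text
time: 6.35
ee_pos: [0.6335, -0.1864, 0.0786]
eef_rot: [0.608, 0.794, -0.002, 0.003]
ft_force: [3.6, -3.6, -2.6]
width: 0.0296
time: 6.75
ee_pos: [0.6411, -0.1845, 0.0786]
eef_rot: [0.608, 0.794, -0.003, 0.002]
ft_force: [-3.5, -2.9, 2.2]
width: 0.0295
```

```bash
python3 -m inch '{"translation":[[0.02,0.005,0],[0.03,0.008,0],[0.03,0.008,0]],"rot":[[0,0,0],[0,0,0],[0,0,0]],"jaw":[26,26,26]}'
python3 -m inch '{"translation":[[0.02,0.005,0],[0.03,0.008,0],[0.03,0.008,0]],"rot":[[0,0,0],[0,0,0],[0,0,0]],"jaw":[26,26,26]}'
python3 - <<'E'
from h import *
a=eyes.camera('scene');b=eyes.camera('side')
x=np.hstack([cv2.resize(a[170:390,50:290],(400,367)),cv2.resize(b[170:390,240:510],(400,367))]);cv2.imwrite('pics/c2.png',x)
E
```

```text
time: 7.05
ee_pos: [0.6413, -0.1844, 0.0785]
eef_rot: [0.609, 0.793, -0.004, -0.0]
ft_force: [-17.3, -1.3, 11.0]
width: 0.0297
time: 7.35
ee_pos: [0.6413, -0.1845, 0.0784]
eef_rot: [0.609, 0.793, -0.006, -0.003]
ft_force: [-17.3, -1.5, 11.7]
width: 0.0294
```

View pics/c2.png

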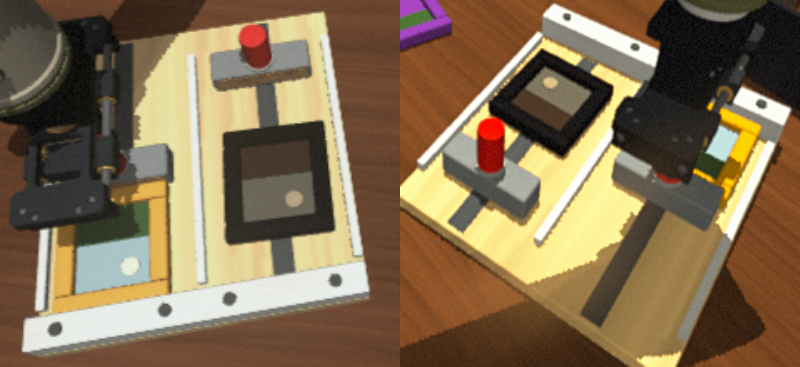

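The scene crop shows the gilt frame tight and square against the fence at (112,250), with the jaw touching its rear edge. The advance stopped with a 17 N reaction after about 99.5 mm. I release and rise.

```bash
python3 -m inch '{"translation":[[0,0,0],[0,0,0],[0,0,0],[0,0,0],[0,0,0],[0,0,0]],"rot":[[0,0,0],[0,0,0],[0,0,0],[0,0,0],[0,0,0],[0,0,0]],"jaw":[80,80,80,80,80,80]}'
python3 -m inch '{"translation":[[0,0,0.2],[0,0,0.6],[0,0,1],[0,0,1],[0,0,1]],"rot":[[0,0,0],[0,0,0],[0,0,0],[0,0,0],[0,0,0]],"jaw":[80,80,80,80,80]}'
python3 -m inch '{"translation":[[-0.5,0.2,0.2],[-1,0.2,0.2],[-1,0.2,0.2]],"rot":[[0,0,0],[0,0,0],[0,0,0]],"jaw":[80,80,80]}'
python3 - <<'E'
from h import *
a=eyes.camera('scene');b=eyes.camera('side')
cv2.imwrite('pics/sc3.png',a);cv2.imwrite('pics/si3.png',b)
x=np.hstack([cv2.resize(a[170:390,50:290],(400,367)),cv2.resize(b[170:390,240:510],(400,367))]);cv2.imwrite('pics/c3.png',x)
for n,im in(('scene',a),('side',b)):
  for q,s,m in blobs(im,'red',40):print(n,q,s)
E
```

```text
time: 8.05
ee_pos: [0.6414, -0.1843, 0.0784]
eef_rot: [0.609, 0.793, -0.006, -0.003]
ft_force: [0.3, 0.4, -0.4]
width: 0.0697
time: 8.55
ee_pos: [0.6419, -0.1844, 0.1793]
eef_rot: [0.609, 0.793, -0.005, -0.002]
ft_force: [0.7, 0.4, -1.1]
width: 0.0796
time: 8.85
ee_pos: [0.5362, -0.1646, 0.1972]
eef_rot: [0.61, 0.792, -0.006, -0.005]
ft_force: [0.4, -0.8, 1.0]
width: 0.08
scene [201.1, 191.0] [194, 185, 16, 13, 120]
scene [106.2, 258.0] [99, 251, 14, 15, 78]
scene [538.1, 291.8] [531, 286, 13, 12, 78]
side [331.5, 76.9] [327, 74, 10, 8, 45]
side [301.2, 256.4] [293, 240, 17, 34, 478]
side [426.4, 258.6] [417, 247, 19, 32, 293]
```

View pics/c3.png

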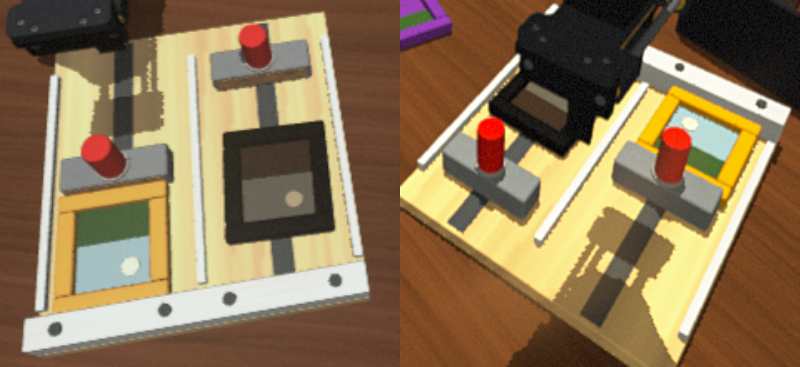

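After release the gilt frame at (112,248) lies flat and square at the fence, with the jaw still touching it. The other knob hasn't moved (scene pixel (201,191) before and after). One numeric check, then hand in.

```bash
python3 - <<'E'
from h import *
y=np.radians(14.68);M=np.array([[np.cos(y),-np.sin(y)],[np.sin(y),np.cos(y)]]);O=np.array([.6223,-.1082])
f=lambda p,z:(plane('scene',(50+p[0]*.6,170+p[1]*.6),z)[:2]-O)@M
print('knob',f((97,143),.097),'frame rear corners',f((59,196),.036),f((167,181),.036),'front picture-right corner',f((169,281),.036))
print(r.read_state()['time'],r.close_job())
E
```

```text
knob [-0.00416682 -0.07820827] frame rear corners [ 0.01904168 -0.13831663] [ 0.02178406 -0.02812765] front picture-right corner [ 0.12438074 -0.02862055]
the job is handed in; nothing more can be done
8.95 None
```

The gilt frame is home against the fence with its jaw closed on it, and I handed the job in at 8.95 s. It was in the right bay. I gripped that bay's knob, slid the jaw about 99.5 mm along the board until it stopped with a 17 N reaction, then let go and moved clear.

**Last checks (scene camera, after release):**
- **Gilt frame:** its rear edge is at about x = +20 mm on the board, which puts its centre near +80 mm, and it is square to within about 1.5°. It looks flat in both views.
- **Jaw:** the knob measured x ≈ -4 mm against a nominal +2 mm. With the hard stop and no visible gap, I take the 6 mm as measuring error.
- **Other jaw:** its knob stayed at the same pixels in both views, so it did not move.

**One disagreement:** the frame's front corner read +124 mm instead of about +140 mm. The fence hides that corner from the scene camera, so I discounted it.

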